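Lock an end-grain board in the paring jig with its cam lever

ROBOT

A 7-joint arm with a two-finger parallel gripper is mounted at the origin on the work surface. World frame = base frame: x ahead of the robot, y to its left, z up, the work surface at z = 0. Lengths are in m, angles in rad, forces in N, time in s.
With the tool pointing down it reaches from about 0.375 to 0.925 m from the base axis. Payload 3.1 kg.
Tool frame: the origin (TCP) lies at the very end of the fingers, on their centre line; the grasp point (between the pads) lies 19 mm behind it; z points along the fingers, y is the line along which they close (so a half turn about z gives the same grasp; the last joint's range is limited). The gripper opens to 85 mm and grips with 20 to 120 N. Pads are 22 mm wide; open, the fingers measure 114 mm over their backs; the gripper's body (76 mm by 85 mm) begins 54 mm behind the grasp point. The pads swing forward as they close: fully open they stand 13 mm farther back than shut.
Start: joints at [-1.442, 0.383, 0.044, 1.598, -0.018, 1.161, -0.05], TCP at [0.146, 0.633, 0.231] pointing down, gripper open.
Joint ranges: [-2.61, 2.61], [-0.41, 2.15], [-1.48, 1.57], [0, 2.5], [-1.57, 4.71], [0.05, 1.97], [-2.85, 2.85]. Speed limits (rad/s): [2.79, 2.79, 3.14, 3.14, 3.14, 3.14, 3.14].

INTERFACE

Orientations are given as a 3x3 rotation matrix whose columns are the frame's x, y, z axes.
In Python, from workcell import status, vision, job gives the robot as it stands. The module is installed in compiled form; this text tells all that it offers.
- The arm moves only by the shell command python3 -m crank 'ROWS' [FORCE]. ROWS is JSON, a list that holds one entry, the list of rows, each a list of 7 numbers: the shift along the tool's x, y, z in units of 150 mm (1.0 is 150 mm), then the turn, a rotation vector about the tool's x, y, z in units of 90 degrees (1.0 is 90 degrees), then the finger opening in mm, from 0 to 85.4. In form: [[[dx, dy, dz, ax, ay, az, fingers], ...]]. A call has 1 to 10 rows; each row is the pose to reach, as a shift and turn from the pose commanded when the call began, along the tool's axes at that moment; what a row does not reach only later rows make up. A row lasts 1/8 s, in which the tool goes at most 62.5 mm and 10.7 degrees, less where a joint would pass 70% of its speed; a pose out of reach is approached as far as the arm can. A call with a number of a shift or a turn outside -1 to 1 is refused whole. A call with a gripper value outside its range is refused whole. The fingers move at their own pace and stop on an object; FORCE is the grip in N (left out, the last holds). Time passes only in rows, so rows that repeat a pose let the fingers close. It gives the time, the measured TCP pose, the force, the opening and the grip force at its end, in the units of the state.
- status.state(): the state, without advancing time (a new reading comes with each control period).
- vision.read_camera(name): name is "scene" or "side" or "wrist"; returns a dict with "img" (384x512x3 uint8, red, green, blue), "z_map" (384x512 float32, m along the optical axis (not along the pixel's ray), 0 where there is no reading), "mtx" (3x3 intrinsics, pixels), "k1" (the pictures are not rectified: a ray, as slopes to the right and down, at radius r is drawn at 1 + k1 r^2 times it, then the intrinsics apply), "view" (4x4, takes a point from world to camera coordinates). Camera axes: x right, y up, looking along -z (the intrinsics and any distortion apply to the point x, -y, -z); pixel columns grow to the right and rows downward; lengths in m; the calibration is good to about 2 mm. A picture is of the moment at which its call begins.
- job.sign_off(): hands the job in; it is judged then, once.
The state is a dict: "t": time; "joint_pos": joint angles; "joint_velocities": joint speeds; "tau": joint torques, N m; "eef_pos": TCP position; "orientation": TCP orientation; "wrist_force": force on the tool from outside, world axes, zero at the start; "wrist_torque": the same for the moment, N m; "grip_width": finger opening in m; "grip_force": force on a finger pad.
Only numpy, scipy, OpenCV 4.12 (cv2) and the standard library are available. Lean on these libraries where they do the work, as an engineer would, in place of code of your own. Each camera call takes 0.05 s, during which the arm holds its last target. There are 200 camera calls.

TASK

Get the chequered end-grain board ready for paring: push it fully home into the corner of the jig, flat against both the end stop and the side fence, and push the cam lever round clockwise until the cam wedges the board tight there and stays tight when you let go. Only push things: the board must stay down on the jig, and the chisel, mallet, glue bottle and sanding block are to be left where they are.

Things in the scene. Friction and masses are not known exactly. Their poses are not given: they have to be found in the camera images.
- jig: Plywood jig fixed to the bench: base 280 x 420 x 18 mm along its x, y, z. Origin: centre of the underside; x away from the robot (yaw up to 0.2 rad), y left, z up. Two brown wooden strips, tops 42 mm above the bench: end stop on the far side, face at x = +95 mm, from y = 0 to 165 mm; side fence on the left, face at y = +165 mm, from x = -115 to +135 mm.
- corner (a point): The inner corner of the jig where the faces of end stop and side fence meet, at the height of the base's upper side (jig frame: x = 95, y = 165, z = 18 mm). Axes as the jig's. The board's far left corner belongs here; the board's origin is then at x = -65, y = -80 mm from this point, its axes parallel to the jig's.
- board: Loose chequered end-grain wooden board, 130 (x) x 160 (y) x 30 mm (z), about 0.45 kg, flat on the jig's base. Origin: centre of its underside; axes roughly the jig's (within 0.04 rad). It starts 10 to 35 mm short of the end stop and 5 to 11 mm short of the side fence. It slides under a push of 2 to 4 N.
- cam_lever: Dark wooden cam lever right of the board, turning on an upright bolt at jig x = 55, y = -40 mm. Origin: on the pivot axis, at the underside, 20 mm above the bench; 22 mm thick, nut and bolt 15 mm higher. Its x axis runs along the straight arm, 22 mm wide, centred on that axis, round end 150 mm from the pivot. Bolt friction is about 0.12 N m, so it stays where it is left.
- cam_centre (a point): Centre of the lever's round cam disc (radius 40 mm, thickness of the lever), at its underside; 10.4 mm along the arm's x and -6 mm in its y from the pivot. As the arm turns clockwise seen from above, the disc moves out towards the board (jig +y); with the board home it touches at an arm direction of about -175 degrees in the jig's frame.
- push_point (a point): Middle of the arm's upper side, 110 mm from the pivot, 42 mm above the bench; axes as the lever's. Arm directions in the jig's frame (0 = jig x, anticlockwise positive): at the start -80 to -98 degrees, pointing right; pushed clockwise it swings towards the robot under 1 to 2 N; the cam is firmly tight at about -177 to -181 degrees, where a push of some 10 N is needed here.
- chisel: Chisel with blue plastic handle, 275 mm long, 26 mm high, lying beyond the jig on the bench. Origin: underside, near where the blade meets the handle; x towards the blade's tip. Leave alone.
- mallet: Joiner's wooden mallet lying left of the jig: head 68 x 125 x 68 mm, handle along its -x, 305 mm over all. Origin: underside, 115 mm from the head's centre. Leave alone.
- glue: Yellow glue bottle, 62 mm diameter, 165 mm tall, standing right of the jig. Origin: centre of its underside. Leave alone.
- sanding_block: Cork sanding block 110 x 60 x 32 mm lying right of the jig. Origin: centre of its underside. Leave alone.
Things that resemble listed ones, but are neither listed nor needed, are in the scene too. Several things have the shape of the board; the one meant has the colours described above.

How it is judged:
At the end, for the whole second after the job is handed in: The board lies flat on the jig's base, home against the end stop and the side fence (each within 2.5 mm, parallel within 0.02 rad), and the cam, left to itself and at rest, presses on it with more than 15 N (x of board in the frame of jig above 0.0275 m and y of board in the frame of jig above 0.0825 m and z of board in the frame of jig below 0.02 m and angle between the x axis of board and the x axis of jig, either way round below 0.02 rad and angle between board's own z axis and vertical below 0.03 rad and contact force between cam_lever and board above 15 N and angular speed of cam_lever below 0.05 rad/s and linear speed of board below 0.01 m/s); the robot touches nothing.
It fails at once if the board is lifted or tipped off the jig's base (z of board in the frame of jig above 0.026 m or angle between board's own z axis and vertical above 0.12 rad).
It fails at once if the chisel, mallet, glue bottle or sanding block is moved more than 20 mm (distance of any of chisel, mallet, glue, sanding_block from where it was at the start of the episode above 0.02 m).
It also fails if it takes over 58 s, if anything falls off the work surface, if the arm or the gripper's body presses on something with over 40 N, if the wrist force passes 120 N, or if a joint passes its speed limit or range.

## Working session

There is one attempt and no reset: what is moved stays moved. The work goes in short steps, Python scripts to look and compute and a shell command to move; the robot and the scene stay as the last step left them, time stands still between calls to the robot, and variables do not carry over. Pictures are saved under pics/ and viewed, at most 10 in all, crops included, and the job is handed in when it is done.

```bash
mkdir -p pics; cat > h.py <<'E'
import numpy as np, cv2
from workcell import status, vision
def cam(n):
    c=vision.read_camera(n); return c
def save(c,f): cv2.imwrite('pics/'+f,cv2.cvtColor(c['img'],cv2.COLOR_RGB2BGR))
def rays(c,uv):
    uv=np.asarray(uv,float).reshape(-1,1,2); k=np.array([c['k1'],0,0,0,0.])
    p=cv2.undistortPoints(uv,np.array(c['mtx']),k).reshape(-1,2)
    d=np.c_[p[:,0],-p[:,1],-np.ones(len(p))]
    V=np.array(c['view']);R=V[:3,:3];return -R.T@V[:3,3], d@R
def onz(c,uv,z):
    o,d=rays(c,uv); return o+d*((z-o[2])/d[:,2])[:,None]
def depthpts(c,uv):
    o,d=rays(c,uv);uv=np.asarray(uv,int).reshape(-1,2);return o+d*c['z_map'][uv[:,1],uv[:,0]][:,None]
E
python3 - <<'E'
from h import *
for n in ['scene','side']:
    c=cam(n);save(c,n+'0.png');print(n,c['k1'],rays(c,[[256,192]]))
s=status.state();print(s['t'],s['eef_pos'],s['orientation'],s['wrist_force'])
E
```

```text
scene -0.05799302909817728 (array([ 1.49883987, -0.06293171,  0.84517425]), array([[-0.77787149,  0.06096909, -0.62568065]]))
side -0.1461377712017453 (array([-0.25954753, -0.76424987,  0.66060292]), array([[ 0.59479242,  0.63314755, -0.49533706]]))
0.1 [0.14598543 0.63250842 0.22998522] [[-9.74397462e-01  2.24831957e-01 -4.20280820e-04]
 [ 2.24832314e-01  9.74394557e-01 -2.38265142e-03]
 [-1.26176836e-04 -2.41614220e-03 -9.99997073e-01]] [0.45246462 0.13436845 0.51189886]
```

View pics/scene0.png

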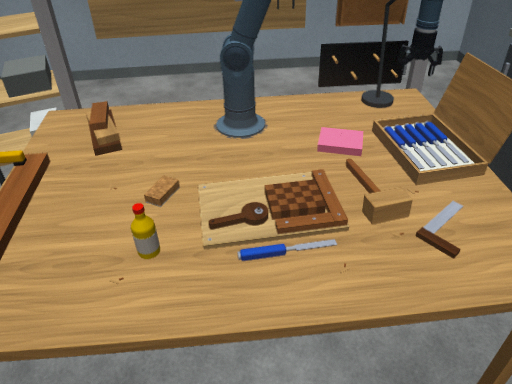

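View pics/side0.png

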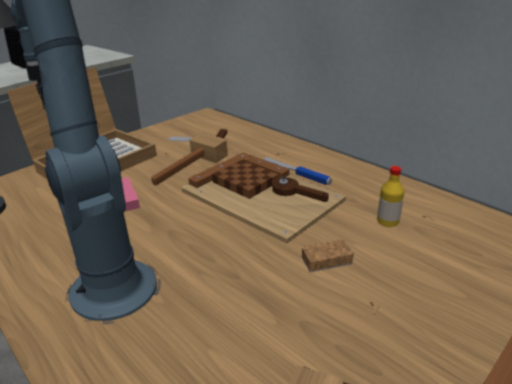

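The scene picture shows the chequered board at (297,200), the strips at (330,200) and (310,222), the lever pivot at (257,213) with the arm tip at (212,222), and the jig base spanning 198–345 × 175–245. Possible mix-ups are the pink block (341,141), the sanding block (162,190) and the box of blue chisels (430,145). Only (297,200) is chequered, so I choose that and check it in a crop.

```bash
python3 - <<'E'
from h import *
c=cam('scene');im=c['img'][165:255,190:355]
cv2.imwrite('pics/crop1.png',cv2.cvtColor(cv2.resize(im,None,fx=4.8,fy=4.8,interpolation=cv2.INTER_CUBIC),cv2.COLOR_RGB2BGR))
# height map summary
v,u=np.mgrid[165:255,190:355];P=depthpts(c,np.c_[u.ravel(),v.ravel()])
for a,b in [(225,200),(297,200),(283,193),(330,200),(310,222),(230,219),(250,214),(341,141),(258,210)]:
    print((a,b),depthpts(c,[[a,b]]).round(4), c['img'][b,a])
E
```

```text
(225, 200) [[ 0.4964 -0.0816  0.0163]] [209 176 118]
(297, 200) [[0.561  0.1321 0.0487]] [140  86  44]
(283, 193) [[0.5211 0.096  0.0469]] [109  69  35]
(330, 200) [[0.563  0.2323 0.0403]] [149  93  50]
(310, 222) [[0.6519 0.1537 0.041 ]] [147  93  50]
(230, 219) [[ 0.611  -0.0699  0.0394]] [94 57 33]
(250, 214) [[ 0.5966 -0.0113  0.0396]] [94 58 32]
(341, 141) [[0.2211 0.3565 0.0277]] [233 129 169]
(258, 210) [[0.5938 0.0124 0.0501]] [126 126 132]
```

View pics/crop1.png

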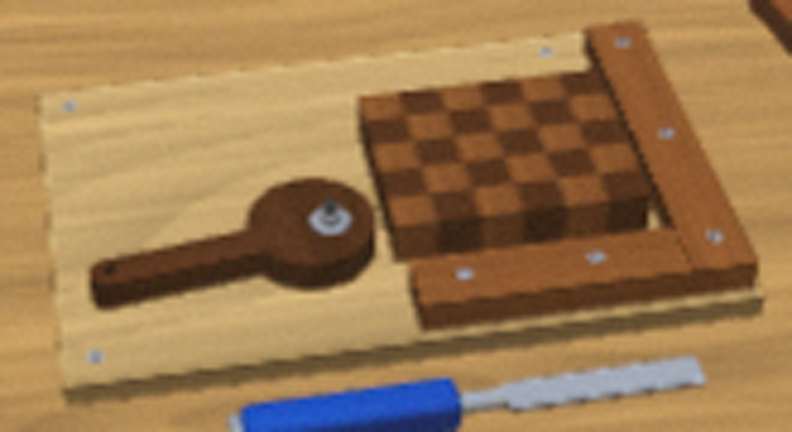

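The crop confirms the chequered board, with its top corners at crop (358,98), (395,225), (650,197) and (588,72). It sits short of both strips, and the lever nut is at (330,215).

```bash
cat >> h.py <<'E'
def crop(pts): return (np.array(pts,float)+.5)/4.8-.5+[190,165]
def fit(L,W):
    L=np.array(L);W=np.array(W)[:,:2];a=L-L.mean(0);b=W-W.mean(0);z=(b[:,0]+1j*b[:,1])@np.conj(a[:,0]+1j*a[:,1])
    th=np.angle(z);R=np.array([[np.cos(th),-np.sin(th)],[np.sin(th),np.cos(th)]]);t=W.mean(0)-R@L.mean(0)
    return th,t,np.linalg.norm(L@R.T+t-W,axis=1)
E
python3 - <<'E'
from h import *
c=cam('scene')
J18=onz(c,crop([(40,95),(68,386),(762,291)]),.018); J42=onz(c,crop([(588,33),(412,267),(667,233)]),.042)
L=[(-.14,-.21),(.14,-.21),(.14,.21),(-.115,.165),(.095,0),(.095,.165)]
th,t,r=fit(L,np.r_[J18,J42]);print('jig',th,t,r.round(4))
B=onz(c,crop([(358,98),(395,225),(650,198),(588,72)]),.048)
bt,bp,br=fit([(-.065,-.08),(.065,-.08),(.065,.08),(-.065,.08)],B);print('board',bt,bp,br.round(4))
R=np.array([[np.cos(th),-np.sin(th)],[np.sin(th),np.cos(th)]])
print('board in jig',R.T@(bp-t),bt-th)
piv=onz(c,crop([(328,218)]),.045)[0];print('nut in jig (55,-40)',R.T@(piv[:2]-t))
tip=onz(c,crop([(93,266)]),.042)[0];pv=t+R@[.055,-.04];d=R.T@(tip[:2]-pv);print('pivot',pv,'tip',tip,np.hypot(*d),np.degrees(np.arctan2(d[1],d[0])))
for n,p in dict(corner=(.095,.165),boardhome=(.03,.085)).items(): print(n,t+R@p)
# obstacle tops
for n,p in dict(chisel=(275,251),mallet=(385,203),handle=(360,175)).items(): print(n,depthpts(c,[p]))
E
```

```text
jig 0.06026080476644117 [0.53531983 0.05000734] [0.0015 0.0055 0.0084 0.0051 0.0045 0.0069]
board 0.06191355338419917 [0.53547896 0.12521855] [0.0021 0.0036 0.001  0.0043]
board in jig [0.00468839 0.07506511] 0.001652748617758
nut in jig (55,-40) [ 0.05034947 -0.04039186]
pivot [0.59262897 0.01339229] tip [ 0.61113895 -0.12967327  0.042     ] 0.1442580042045327 -86.08064903649625
corner [0.62021037 0.22042916]
boardhome [0.56014631 0.13665979]
chisel [[0.73422786 0.04369644 0.02367684]]
mallet [[0.63099342 0.37407815 0.07109981]]
handle [[0.44437158 0.36087862 0.03503944]]
```

```bash
python3 -m crank '[[[-0.28,-0.33,0,0,0,0,0],[-0.57,-0.65,0,0,0,0,0],[-0.85,-0.98,0,0,0,0,0],[-0.85,-0.98,0,0,0,0,0]]]' 20
python3 -m crank '[[[-0.28,-0.33,0,0,0,0,0],[-0.57,-0.65,0,0,0,0,0],[-0.85,-0.98,0,0,0,0,0],[-0.85,-0.98,0,0,0,0,0]]]'
python3 -m crank '[[[-0.28,-0.33,0,0,0,-0.06,0],[-0.57,-0.65,0,0,0,-0.12,0],[-0.85,-0.98,0,0,0,-0.183,0],[-0.85,-0.98,0,0,0,-0.183,0],[-0.85,-0.98,0,0,0,-0.183,0]]]'
```

```text
t: 0.7
eef_pos: [0.241, 0.456, 0.2306]
orientation: [[-0.972, 0.233, 0.0], [0.233, 0.972, -0.003], [-0.001, -0.003, -1.0]]
wrist_force: [-0.2, 0.8, 0.6]
grip_width: 0.0122
grip_force: 0.0
t: 1.2
eef_pos: [0.3306, 0.2858, 0.2313]
orientation: [[-0.973, 0.233, -0.0], [0.233, 0.973, -0.0], [-0.0, -0.0, -1.0]]
wrist_force: [0.0, 1.1, 0.1]
grip_width: 0.0002
grip_force: 0.0
t: 1.82
eef_pos: [0.4198, 0.119, 0.2314]
orientation: [[-0.998, -0.061, 0.0], [-0.061, 0.998, 0.001], [-0.0, 0.001, -1.0]]
wrist_force: [0.8, 0.8, -0.1]
grip_width: -0.0002
grip_force: 0.0
```

```bash
python3 - <<'E'
from h import *
c=cam('wrist');save(c,'w1.png');np.savez('w1.npz',**c);print(rays(c,[[256,192]]))
E
```

```text
(array([0.34494725, 0.11325355, 0.3741011 ]), array([[ 0.30200479,  0.01455054, -0.95323314]]))
```

View pics/w1.png

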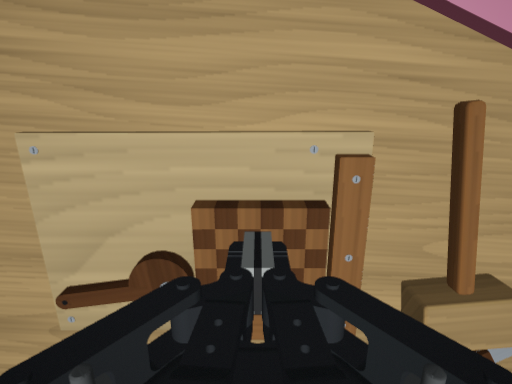

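The wrist picture shows the board's near top edge from (192,201) to (329,201), the fence's near end at (335–373,155), the jig's near edge from (18,133) to (373,132), and the arm tip at (60,300).

```bash
python3 - <<'E'
from h import *
c=dict(np.load('w1.npz'))
print('jig near',onz(c,[(18,133),(373,132)],.018).round(4))
print('fence near top',onz(c,[(334,155),(373,155)],.042).round(4))
print('board near top',onz(c,[(192,201),(329,201)],.048).round(4))
print('armtip',onz(c,[(57,300)],.042).round(4),'disc right',onz(c,[(165,252),(194,280)],.042).round(4))
E
```

```text
jig near [[ 0.4029 -0.1609  0.018 ]
 [ 0.3767  0.2497  0.018 ]]
fence near top [[0.4021 0.2018 0.042 ]
 [0.3995 0.2448 0.042 ]]
board near top [[0.4634 0.0463 0.048 ]
 [0.4539 0.2017 0.048 ]]
armtip [[ 0.6113 -0.1287  0.042 ]] disc right [[0.5336 0.012  0.042 ]
 [0.571  0.0473 0.042 ]]
```

```bash
python3 -m crank '[[[0,0.03,0.4,0,0,0,0],[0,0.03,0.8,0,0,0,0],[0,0.03,1,0,0,0,0],[0,0.03,1,0,0,0,0]]]'
python3 -m crank '[[[0,0,0.18,0,0,0,0],[0,0,0.353,0,0,0,0],[0,0,0.353,0,0,0,0]]]'
python3 -m crank '[[[-0.05,0,0,0,0,0,0],[-0.10,0,0,0,0,0,0],[-0.15,0,0,0,0,0,0],[-0.2,0,0,0,0,0,0],[-0.2,0,0,0,0,0,0]]]'
```

```text
t: 2.38
eef_pos: [0.4161, 0.1234, 0.0789]
orientation: [[-0.998, -0.065, -0.006], [-0.065, 0.998, -0.003], [0.007, -0.003, -1.0]]
wrist_force: [0.5, 0.1, -0.4]
grip_width: 0.0
grip_force: 0.0
t: 2.75
eef_pos: [0.4189, 0.1236, 0.0284]
orientation: [[-0.998, -0.063, -0.002], [-0.063, 0.998, 0.0], [0.002, 0.0, -1.0]]
wrist_force: [-0.1, 0.0, 0.9]
grip_width: 0.0
grip_force: 0.0
t: 3.38
eef_pos: [0.4505, 0.124, 0.0286]
orientation: [[-0.998, -0.06, 0.001], [-0.06, 0.998, 0.0], [-0.001, 0.0, -1.0]]
wrist_force: [-0.9, 0.6, 0.2]
grip_width: -0.0
grip_force: 0.0
```

```bash
python3 -m crank '[[[-0.03,0,0,0,0,0,0],[-0.06,0,0,0,0,0,0],[-0.09,0,0,0,0,0,0],[-0.12,0,0,0,0,0,0]]]'
python3 -m crank '[[[-0.02,0,0,0,0,0,0],[-0.04,0,0,0,0,0,0]]]'
```

```text
t: 3.88
eef_pos: [0.4662, 0.1248, 0.0277]
orientation: [[-0.998, -0.061, -0.002], [-0.061, 0.998, -0.001], [0.002, -0.0, -1.0]]
wrist_force: [-1.7, -0.0, -1.6]
grip_width: 0.0003
grip_force: 0.9
t: 4.12
eef_pos: [0.4735, 0.1254, 0.0281]
orientation: [[-0.998, -0.061, -0.0], [-0.061, 0.998, -0.0], [0.0, -0.0, -1.0]]
wrist_force: [-1.4, 0.1, -1.2]
grip_width: 0.0
grip_force: 0.9
```

```bash
for i in 1; do python3 -m crank '[[[-0.02,0,0,0,0,0,0],[-0.04,0,0,0,0,0,0]]]'; done; python3 - <<'E'
from h import *
c=cam('scene');im=c['img'][165:255,190:355]
cv2.imwrite('pics/crop2.png',cv2.cvtColor(cv2.resize(im,None,fx=4.8,fy=4.8,interpolation=cv2.INTER_CUBIC),cv2.COLOR_RGB2BGR))
E
```

```text
t: 4.38
eef_pos: [0.4782, 0.1256, 0.0282]
orientation: [[-0.998, -0.061, -0.003], [-0.061, 0.998, -0.0], [0.003, -0.0, -1.0]]
wrist_force: [-7.2, -1.0, 4.7]
grip_width: -0.0
grip_force: 3.5
```

View pics/crop2.png

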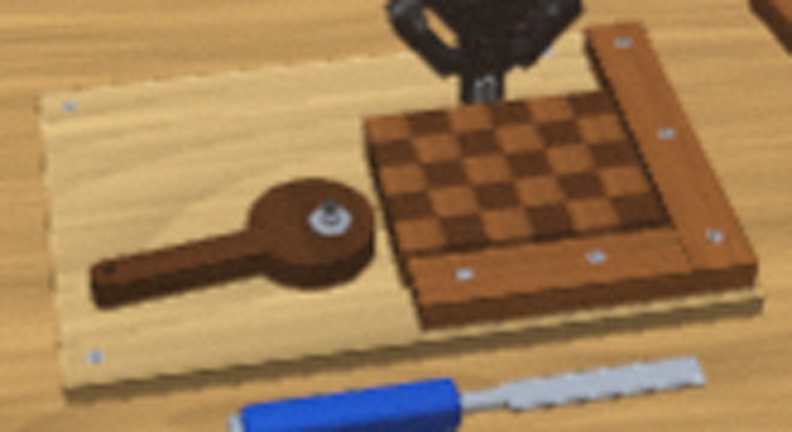

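The crop shows the board flush along the end stop (crop (410,255) to (670,228)), with a small gap left at the fence. I'll seat it a bit more, then push from its right side.

```bash
python3 -m crank '[[[-0.02,0,0,0,0,0,0],[-0.04,0,0,0,0,0,0],[-0.04,0,0,0,0,0,0]]]'
python3 -m crank '[[[0.06,0,0,0,0,0,0],[0.15,0,0,0,0,0,0],[0.15,0,-0.2,0,0,0,0],[0.15,0,-0.5,0,0,0,0],[0,-0.2,-0.5,0,0,0,0],[-0.1,-0.5,-0.5,0,0,0,0],[-0.19,-0.8,-0.5,0,0,0,0],[-0.19,-0.8,-0.5,0,0,0,0],[-0.19,-0.8,-0.5,0,0,0,0]]]'
```

```text
t: 4.8
eef_pos: [0.4781, 0.1255, 0.0272]
orientation: [[-0.998, -0.061, -0.016], [-0.061, 0.998, -0.001], [0.016, -0.0, -1.0]]
wrist_force: [-12.9, -0.5, 10.9]
grip_width: 0.0001
grip_force: 6.8
t: 5.92
eef_pos: [0.5213, 0.0084, 0.1036]
orientation: [[-0.998, -0.06, 0.001], [-0.06, 0.998, 0.001], [-0.001, 0.0, -1.0]]
wrist_force: [-0.6, 0.0, 1.2]
grip_width: -0.0
grip_force: 0.0
```

```bash
python3 -m crank '[[[0.06,0,0,0,0,0,0],[0.06,0,0.25,0,0,0,0],[0.06,0,0.49,0,0,0,0],[0.06,0,0.49,0,0,0,0]]]'
python3 -m crank '[[[0,0.03,0,0,0,0,0],[0,0.06,0,0,0,0,0],[0,0.09,0,0,0,0,0],[0,0.12,0,0,0,0,0]]]'
python3 -m crank '[[[0,0.02,0,0,0,0,0],[0,0.04,0,0,0,0,0]]]'
```

```text
t: 6.42
eef_pos: [0.5081, 0.0089, 0.0274]
orientation: [[-0.998, -0.063, -0.007], [-0.063, 0.998, -0.001], [0.007, -0.0, -1.0]]
wrist_force: [-0.5, 0.3, 0.3]
grip_width: -0.0003
grip_force: 0.0
t: 6.92
eef_pos: [0.5115, 0.0262, 0.0305]
orientation: [[-0.998, -0.061, 0.001], [-0.061, 0.998, 0.001], [-0.001, 0.0, -1.0]]
wrist_force: [-0.3, 0.1, 0.4]
grip_width: 0.0001
grip_force: 0.0
t: 7.18
eef_pos: [0.5106, 0.0317, 0.0298]
orientation: [[-0.998, -0.061, -0.0], [-0.061, 0.998, -0.0], [0.0, -0.0, -1.0]]
wrist_force: [0.2, -0.4, -0.7]
grip_width: 0.0001
grip_force: 0.0
```

```bash
python3 -m crank '[[[0,0.02,0,0,0,0,0],[0,0.04,0,0,0,0,0]]]'|grep -E 'eef|wrist'
python3 -m crank '[[[0,0.02,0,0,0,0,0],[0,0.04,0,0,0,0,0]]]'|grep -E 'eef|wrist'
```

```text
eef_pos: [0.5097, 0.0351, 0.0297]
wrist_force: [-1.5, -5.7, 3.0]
eef_pos: [0.5088, 0.0399, 0.0298]
wrist_force: [-1.8, -6.6, 2.9]
```

```bash
python3 -m crank '[[[0,0.02,0,0,0,0,0],[0,0.04,0,0,0,0,0]]]'|grep -E 'eef|wrist'
```

```text
eef_pos: [0.5086, 0.0424, 0.0298]
wrist_force: [-1.4, -14.2, 4.5]
```

```bash
python3 -m crank '[[[0,0.02,0,0,0,0,0],[0,0.04,0,0,0,0,0],[0,0.04,0,0,0,0,0],[0,-0.05,0,0,0,0,0],[0,-0.16,0,0,0,0,0],[0,-0.16,-0.3,0,0,0,0],[0,-0.16,-0.6,0,0,0,0],[0.3,-0.16,-0.6,0,0,0,0],[0.5,-0.16,-0.6,0,0,0,0]]]'
python3 - <<'E'
from h import *
c=cam('scene');im=c['img'][165:255,190:355]
cv2.imwrite('pics/crop3.png',cv2.cvtColor(cv2.resize(im,None,fx=4.8,fy=4.8,interpolation=cv2.INTER_CUBIC),cv2.COLOR_RGB2BGR))
E
```

```text
t: 9.05
eef_pos: [0.4351, 0.0216, 0.1203]
orientation: [[-0.998, -0.062, 0.0], [-0.062, 0.998, 0.002], [-0.001, 0.002, -1.0]]
wrist_force: [0.0, 0.1, -0.8]
grip_width: -0.0003
grip_force: 0.0
```

View pics/crop3.png

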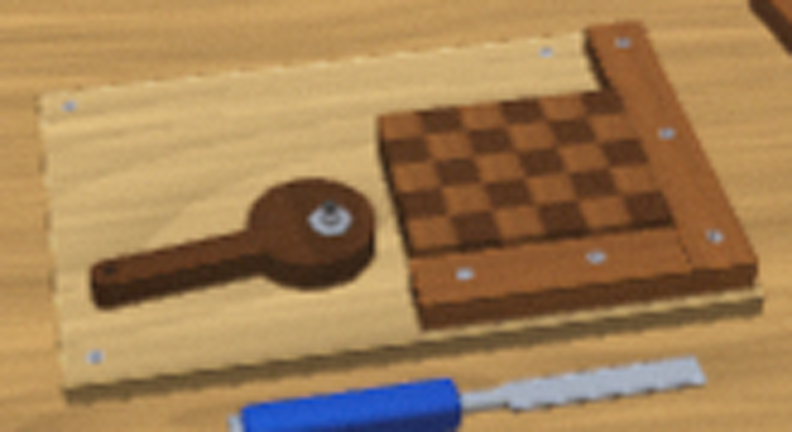

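The crop shows the board flush on both strips: the stop from (412,250) to (675,225) and the fence from (620,90) to (675,225). Next I'll take the finger to the far side of the lever arm and print the arc waypoints.

```bash
python3 -m crank '[[[-0.33,-0.2,0,0,0,0,0],[-0.66,-0.41,0,0,0,0,0],[-0.98,-0.61,0,0,0,0,0],[-0.98,-0.61,0,0,0,0,0]]]' | grep -E 'eef|wrist'
python3 -m crank '[[[-0.34,-0.21,0,0,0,0,0],[-0.34,-0.21,0.3,0,0,0,0],[-0.34,-0.21,0.61,0,0,0,0],[-0.34,-0.21,0.61,0,0,0,0]]]'
python3 - <<'E'
from h import *
p=status.state()['eef_pos'];th=.0615;piv=np.array([.589,.0145])
R=np.array([[np.cos(th),-np.sin(th)],[np.sin(th),np.cos(th)]]);q=R.T@(p[:2]-piv);print('now',q)
for a in range(-86,-186,-6):
    A=np.radians(a);w=.110*np.array([np.cos(A),np.sin(A)])+.024*np.array([-np.sin(A),np.cos(A)])
    e=w-q;print(a,(w*1000).round(0),'tool units from now',(-e[0]/.15).round(2),(e[1]/.15).round(2))
E
```

```text
eef_pos: [0.5922, -0.0642, 0.1199]
wrist_force: [-1.4, 0.4, -0.3]
t: 10.1
eef_pos: [0.6362, -0.0873, 0.0237]
orientation: [[-0.998, -0.062, -0.011], [-0.062, 0.998, 0.003], [0.011, 0.003, -1.0]]
wrist_force: [-1.0, -0.9, 0.9]
grip_width: 0.0002
grip_force: 0.0
now [ 0.04081685 -0.10454128]
-86 [  32. -108.] tool units from now 0.06 -0.02
-92 [  20. -111.] tool units from now 0.14 -0.04
-98 [   8. -112.] tool units from now 0.22 -0.05
-104 [  -3. -113.] tool units from now 0.29 -0.05
-110 [ -15. -112.] tool units from now 0.37 -0.05
-116 [ -27. -109.] tool units from now 0.45 -0.03
-122 [ -38. -106.] tool units from now 0.53 -0.01
-128 [ -49. -101.] tool units from now 0.6 0.02
-134 [-59. -96.] tool units from now 0.67 0.06
-140 [-69. -89.] tool units from now 0.73 0.1
-146 [-78. -81.] tool units from now 0.79 0.15
-152 [-86. -73.] tool units from now 0.84 0.21
-158 [-93. -63.] tool units from now 0.89 0.27
-164 [-99. -53.] tool units from now 0.93 0.34
-170 [-104.  -43.] tool units from now 0.97 0.41
-176 [-108.  -32.] tool units from now 0.99 0.49
-182 [-111.  -20.] tool units from now 1.01 0.56
```

```bash
python3 -m crank '[[[0.06,-0.02,0,0,0,0,0],[0.14,-0.04,0,0,0,0,0],[0.22,-0.05,0,0,0,0,0],[0.29,-0.05,0,0,0,0,0],[0.37,-0.05,0,0,0,0,0],[0.45,-0.03,0,0,0,0,0],[0.53,-0.01,0,0,0,0,0],[0.6,0.02,0,0,0,0,0],[0.67,0.06,0,0,0,0,0],[0.73,0.1,0,0,0,0,0]]]'
python3 - <<'E'
from h import *
c=cam('scene');im=c['img'][165:255,190:355]
cv2.imwrite('pics/crop4.png',cv2.cvtColor(cv2.resize(im,None,fx=4.8,fy=4.8,interpolation=cv2.INTER_CUBIC),cv2.COLOR_RGB2BGR))
E
```

```text
t: 11.35
eef_pos: [0.5303, -0.081, 0.0282]
orientation: [[-0.998, -0.061, -0.0], [-0.061, 0.998, -0.0], [0.0, -0.0, -1.0]]
wrist_force: [2.1, 0.3, 0.3]
grip_width: 0.0002
grip_force: 0.6
```

View pics/crop4.png

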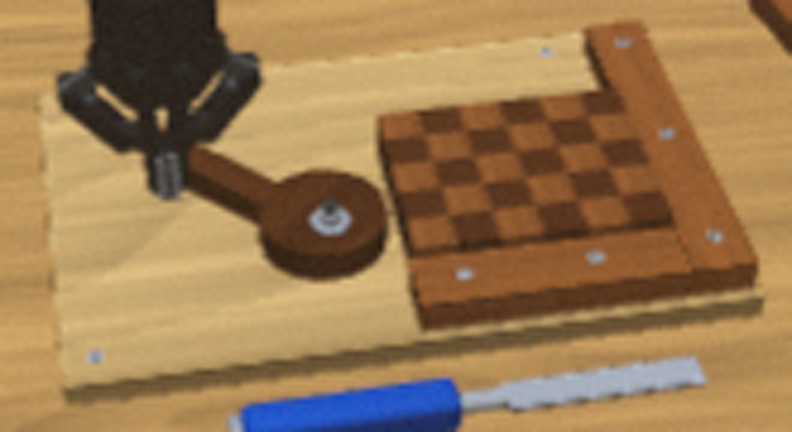

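The finger (165,175) is against the arm, which has swung to about -140°, and the board is still home. I'll continue the arc.

```bash
python3 -m crank '[[[0.06,0.05,0,0,0,0,0],[0.11,0.11,0,0,0,0,0],[0.16,0.17,0,0,0,0,0],[0.2,0.24,0,0,0,0,0],[0.24,0.31,0,0,0,0,0]]]' | grep -E 'eef|wrist'
python3 -m crank '[[[0.01,0.04,0,0,0,0,0],[0.02,0.08,0,0,0,0,0],[0.02,0.08,0,0,0,0,0]]]' | grep -E 'eef|wrist'
```

```text
eef_pos: [0.4918, -0.0365, 0.0283]
wrist_force: [1.1, -0.9, -0.4]
eef_pos: [0.4879, -0.025, 0.0281]
wrist_force: [0.4, -0.9, 0.6]
```

```bash
python3 -m crank '[[[0,0.03,0,0,0,0,0],[0.01,0.05,0,0,0,0,0],[0.01,0.05,0,0,0,0,0]]]' | grep -E 'eef|wrist'
```

```text
eef_pos: [0.4874, -0.0229, 0.0284]
wrist_force: [1.5, -8.9, -2.7]
```

```bash
python3 -m crank '[[[0,0.02,0,0,0,0,0],[0,0.04,0,0,0,0,0],[0,0.04,0,0,0,0,0]]]' | grep -E 'eef|wrist'
```

```text
eef_pos: [0.487, -0.0215, 0.0284]
wrist_force: [1.2, -16.0, -2.7]
```

```bash
python3 -m crank '[[[0,0.02,0,0,0,0,0],[0,0.04,0,0,0,0,0],[0,0.04,0,0,0,0,0]]]' | grep -E 'eef|wrist'
```

```text
eef_pos: [0.4866, -0.0198, 0.0284]
wrist_force: [1.4, -21.9, -3.5]
```

```bash
python3 -m crank '[[[0,-0.08,0,0,0,0,0],[0,-0.2,0,0,0,0,0],[0.05,-0.3,-0.2,0,0,0,0],[0.1,-0.3,-0.5,0,0,0,0],[0.1,-0.3,-0.9,0,0,0,0],[0.1,-0.3,-0.9,0,0,0,0]]]'
python3 - <<'E'
from h import *
c=cam('scene');im=c['img'][165:255,190:355]
cv2.imwrite('pics/crop5.png',cv2.cvtColor(cv2.resize(im,None,fx=4.8,fy=4.8,interpolation=cv2.INTER_CUBIC),cv2.COLOR_RGB2BGR))
save(cam('wrist'),'w2.png')
E
```

```text
t: 14.28
eef_pos: [0.4779, -0.0513, 0.168]
orientation: [[-0.998, -0.061, 0.011], [-0.061, 0.998, 0.004], [-0.011, 0.003, -1.0]]
wrist_force: [0.7, -0.1, -0.2]
grip_width: -0.0
grip_force: 0.0
```

View pics/crop5.png

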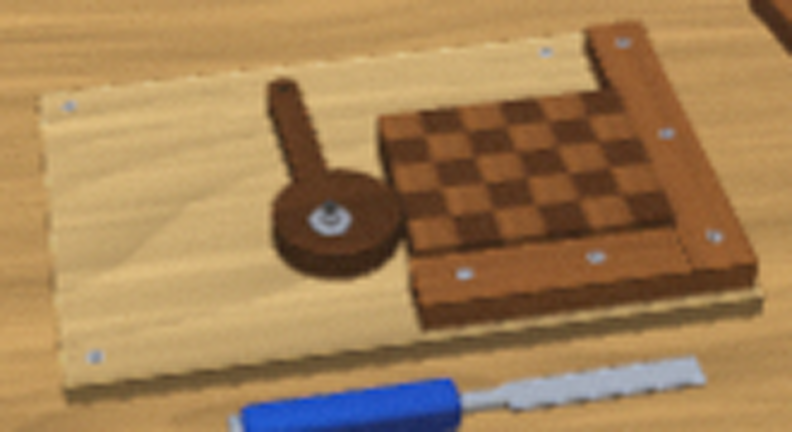

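View pics/w2.png

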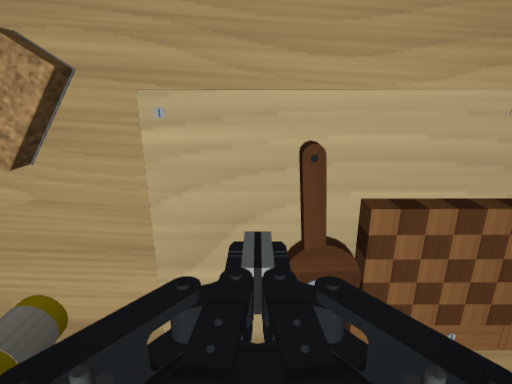

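The cam touches the board at crop (400,210), the arm points towards the robot with its tip at (285,80), and the board is flush with both strips. I'll check the numbers.

```bash
python3 - <<'E'
from h import *
c=cam('scene')
ax=onz(c,crop([(283,80),(311,178)]),.042); d=ax[0]-ax[1]
print('arm axis jig deg',np.degrees(np.arctan2(d[1],d[0])-.0615))
t=ax[0][:2]-np.array([.5926,.0134]);print('tip-pivot deg',np.degrees(np.arctan2(t[1],t[0])-.0615),np.hypot(*t))
B=onz(c,crop([(378,117),(412,250),(675,225),(621,91)]),.048)
bt,bp,br=fit([(-.065,-.08),(.065,-.08),(.065,.08),(-.065,.08)],B);th=.0603;R=np.array([[np.cos(th),-np.sin(th)],[np.sin(th),np.cos(th)]])
print('board in jig',R.T@(bp-[.5353,.0500]),bt-th,br.round(4))
E
```

```text
arm axis jig deg -178.3974296935187
tip-pivot deg -177.25755957630383 0.15031697052898474
board in jig [0.02871189 0.08470278] -0.024934690146857667 [0.0008 0.0009 0.0016 0.0016]
```

The board's yaw comes out uncertain, so I'll look straight at the corner from the fence side.

```bash
python3 -m crank '[[[0,0.3,-0.3,0,0,0,0],[0,0.65,-0.5,0,0,0,0],[0,1,-0.5,0,0,0,0],[0,1,-0.5,0,0,0,0]]]' | grep eef
python3 -m crank '[[[0,0.35,0,0,0,0,0],[0,0.65,0,0,0,0,0],[0,1,0,0,0,0,0],[0,1,0,0,0,0,0],[0,1,0,0,0,0,0]]]' | grep eef
python3 - <<'E'
from h import *
c=cam('wrist');np.savez('w3.npz',**c)
im=c['img'][140:340,20:260]
cv2.imwrite('pics/w3.png',cv2.cvtColor(cv2.resize(im,None,fx=3,fy=3,interpolation=cv2.INTER_CUBIC),cv2.COLOR_RGB2BGR))
E
```

```text
eef_pos: [0.4625, 0.1034, 0.2366]
eef_pos: [0.4547, 0.2459, 0.2363]
```

View pics/w3.png

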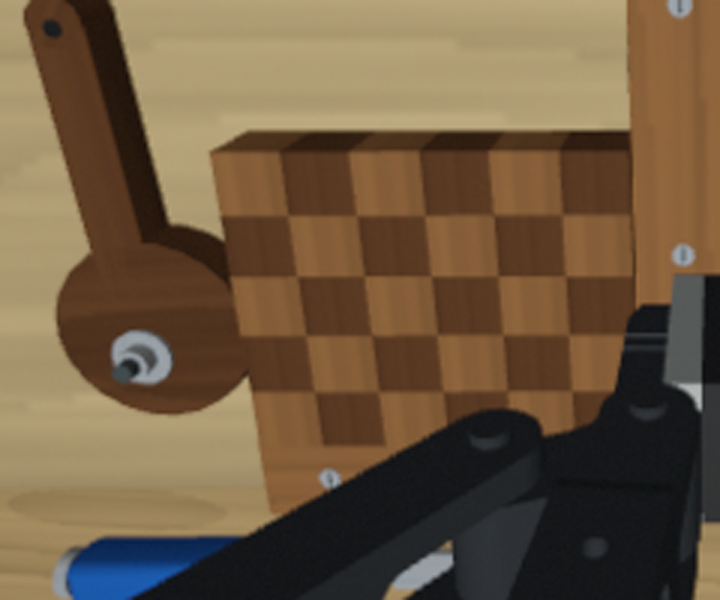

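The view shows the board flush along the fence (630,150)–(634,300) and no gap at the stop (260,445)–(385,445). I'll compute the yaws from these edges.

```bash
python3 - <<'E'
from h import *
c=dict(np.load('w3.npz'))
f=lambda p,z: onz(c,(np.array(p,float)+.5)/3-.5+[20,140],z)
def yaw(a,b,k): d=b-a; return np.arctan2(d[1],d[0]) if k=='x' else np.arctan2(-d[0],d[1])
e=f([(212,153),(630,150)],.048);print('near edge',e.round(4),yaw(*e,'y'))
e=f([(222,216),(632,214)],.048);print('row1',yaw(*e,'y'))
e=f([(241,336),(634,334)],.048);print('row3',yaw(*e,'y'))
e=f([(212,153),(259,446)],.048);print('right edge',e.round(4),yaw(*e,'x'))
e=f([(627,3),(635,300)],.042);print('fence',e.round(4),yaw(*e,'x'))
e=f([(630,150),(634,275)],.048);print('left edge',e.round(4),yaw(*e,'x'))
# seam fit on first wrist view, jig near edge
w=dict(np.load('w1.npz'));e=onz(w,[(18,133),(373,132)],.018);print('jig',yaw(*e,'y'))
e=f([(53,28),(142,357)],.042);e[1]=f([(142,357)],.045)[0];d=e[0]-e[1];print('arm',np.degrees(np.arctan2(d[1],d[0])),np.hypot(*d[:2]))
E
```

```text
near edge [[0.4942 0.0552 0.048 ]
 [0.4832 0.2142 0.048 ]] 0.06887975323653205
row1 0.06684943839455064
row3 0.06783162914629903
right edge [[0.4942 0.0552 0.048 ]
 [0.6236 0.0621 0.048 ]] 0.053009274069872166
fence [[0.4285 0.2107 0.042 ]
 [0.5488 0.2179 0.042 ]] 0.05969505939867565
left edge [[0.4832 0.2142 0.048 ]
 [0.5349 0.2175 0.048 ]] 0.06424327937386942
jig 0.0635903524275712
arm -172.3047501848447 0.13634183078836118
```

```bash
python3 -m crank '[[[0,-0.35,0,0,0,0,0],[-0.05,-0.7,0,0,0,0,0],[-0.08,-1,0,0,0,0,0],[-0.08,-1,0,0,0,0,0]]]' | grep eef
python3 -m crank '[[[0,-0.35,0,0,0,0,0],[0,-0.7,0,0,0,0,0],[0,-1,0.3,0,0,0,0],[0,-1,0.6,0,0,0,0],[0,-1,0.6,0,0,0,0],[0,-1,0.6,0,0,0,0]]]' | grep eef
```

```text
eef_pos: [0.4766, 0.0913, 0.238]
eef_pos: [0.4863, -0.0508, 0.1493]
```

```bash
python3 -m crank '[[[0,0,0.3,0,0,0,0],[0,0,0.6,0,0,0,0],[0,0,0.8,0,0,0,0],[0,0,0.8,0,0,0,0],[0,0.08,0.8,0,0,0,0],[0,0.16,0.8,0,0,0,0],[0,0.16,0.8,0,0,0,0]]]' | grep -E 'eef|wrist'
python3 -m crank '[[[0,0.02,0,0,0,0,0],[0,0.04,0,0,0,0,0],[0,0.04,0,0,0,0,0]]]' | grep -E 'eef|wrist'
```

```text
eef_pos: [0.4852, -0.0247, 0.0295]
wrist_force: [-0.8, -0.4, 0.0]
eef_pos: [0.484, -0.0223, 0.0285]
wrist_force: [0.1, -2.7, 2.0]
```

```bash
python3 -m crank '[[[0,0.02,0,0,0,0,0],[0,0.04,0,0,0,0,0],[0,0.04,0,0,0,0,0]]]' | grep -E 'eef|wrist'
python3 -m crank '[[[0,0.02,0,0,0,0,0],[0,0.04,0,0,0,0,0],[0,0.04,0,0,0,0,0]]]' | grep -E 'eef|wrist'
```

```text
eef_pos: [0.4837, -0.021, 0.0286]
wrist_force: [0.1, -9.6, 2.0]
eef_pos: [0.4834, -0.0202, 0.0287]
wrist_force: [2.0, -17.8, 1.5]
```

```bash
python3 -m crank '[[[0,0.02,0,0,0,0,0],[0,0.05,0,0,0,0,0],[0,0.05,0,0,0,0,0]]]' | grep -E 'eef|wrist'
python3 -m crank '[[[0,0.02,0,0,0,0,0],[0,0.03,0,0,0,0,0],[0,0.03,0,0,0,0,0]]]' | grep -E 'eef|wrist'
```

```text
eef_pos: [0.483, -0.0186, 0.0288]
wrist_force: [0.7, -28.3, 0.4]
eef_pos: [0.4828, -0.0181, 0.0288]
wrist_force: [1.6, -34.5, -0.3]
```

```bash
python3 -m crank '[[[0,-0.1,0,0,0,0,0],[0,-0.2,0,0,0,0,0],[0,-0.4,0,0,0,0,0],[0,-0.4,-0.3,0,0,0,0],[0,-0.4,-0.6,0,0,0,0],[0,-0.4,-0.9,0,0,0,0],[0,-0.4,-0.9,0,0,0,0],[0,-0.4,-0.9,0,0,0,0]]]'
python3 - <<'E'
from h import *
c=cam('scene');im=c['img']
m=cv2.inRange(im,(40,20,10),(112,72,42));m[:175]=0;m[255:]=0;m[:,:235]=0;m[:,262:]=0;m[203:]=0
v,u=np.nonzero(m);P=onz(c,np.c_[u,v],.042)
l=cv2.fitLine(P[:,:2].astype(np.float32),cv2.DIST_HUBER,0,.01,.01).ravel();print(len(u),'arm line deg in jig (mod 180)',np.degrees(np.arctan2(l[1],l[0])-.0615))
from workcell import job;print(job.sign_off())
E
```

```text
t: 20.6
eef_pos: [0.4853, -0.0556, 0.1628]
orientation: [[-0.998, -0.063, -0.001], [-0.063, 0.998, 0.001], [0.001, 0.002, -1.0]]
wrist_force: [-0.7, -0.2, -0.0]
grip_width: -0.0002
grip_force: 0.0
150 arm line deg in jig (mod 180) 4.633443
the job is handed in; nothing more can be done
None
```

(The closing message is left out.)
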